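# Hang the glaze dipper on the swivel hook over the drip basin

### The arm

A 7-joint arm with a two-finger parallel gripper is mounted at the origin on the work surface. World frame = base frame: x ahead of the robot, y to its left, z up, the work surface at z = 0. Lengths are in mm, angles in rad, forces in N, time in s.
With the tool pointing down it reaches from about 400 to 850 mm from the base axis. Payload 10.4 kg.
Tool frame: the origin (TCP) lies on the front face of the gripper's body, between the roots of the fingers; the fingertips stand 70 mm ahead of it and the grasp point (between the pads) lies 51 mm ahead of it; y points along the fingers, x is the direction in which the jaws open and shut, and the axes are right-handed (so a half turn about y gives the same grasp; the last joint's range is limited). The gripper opens to 87 mm and grips with 3 to 60 N. Pads are 19 mm wide; open, the fingers measure 117 mm over their backs; the gripper's body (75 mm by 190 mm) begins 51 mm behind the grasp point.
Start: joints at [1.184, 0.332, -0.065, 1.46, 0.022, 1.35, -0.088], TCP at [222.412, -584.104, 292.276] pointing down, gripper open.
Joint ranges: [-2.6, 2.6], [-0.5, 2.12], [-1.47, 1.34], [0.16, 2.42], [-1.27, 4.41], [0.06, 2.06], [-2.6, 2.6]. Speed limits (rad/s): [2.22, 2.22, 2.79, 2.79, 3.14, 3.14, 3.14].

### API

Orientations are given as [roll, pitch, yaw] about the fixed x, y, z axes, in that order (R = Rz(yaw) Ry(pitch) Rx(roll)).
In Python, from workcell import monitor, cams, hand_in, finder gives the robot as it stands.
- The arm moves only by the tool carry_out, never from a script. Its argument "deltas" is a list of rows, each a list of 7 numbers: the closure, from -1 (fully open) to 1 (shut), then the shift along the tool's x, y, z in m, then the turn, a rotation vector about the tool's x, y, z in degrees. A call has 1 to 20 rows; each row shifts and turns the commanded pose from where the row before left it, along the tool's axes as they then stand; what a row does not reach is not made up. A row lasts 1/8 s, in which the tool goes at most 62.5 mm and 10.7 degrees, less where a joint would pass 70% of its speed; a pose out of reach is approached as far as the arm can. A call with a gripper value outside its range is refused whole. The fingers move at their own pace and stop on an object; "squeeze" is the grip in N (left out, the last holds). Time passes only in rows, so rows that do not move let the fingers close. It gives the time, the measured TCP pose, the force and the opening at its end, in the units of the state.
- monitor.get_obs(): the state, without advancing time (a new reading comes with each control period).
- cams.snapshot(name): name is "scene" or "side" or "wrist"; returns a dict with "frame" (480x640x3 uint8, red, green, blue), "fx", "fy", "cx", "cy" (pixels), "cam_to_world" (4x4, takes a point from camera to world coordinates). Camera axes: x right, y down, z forward; pixel columns grow to the right and rows downward; lengths in mm; the calibration is good to about 2 mm. A picture is of the moment at which its call begins. There is no depth.
- hand_in(): hands the job in, once; it reports no verdict.
Trained networks look in the newest picture that a camera, given by its name, has taken for a name from the list of things; names that differ only in an ending like _2 or _b are one class to them, and where a whole thing is asked for, a point or a joint stands for the part that bears it (a point fixed in the world has none). Each returns a list of dicts, best first, with "conf" (0 to 1); they miss things now and then, are a little off and sometimes report something else, mostly with a low value. They report only what shows in the picture. A call takes as long as a camera call.
- finder.regions_of(camera, thing): "pixels" (480x640 bool, what is visible of it) and "at" ([column, row] in pixels, amid what is visible of it).
- finder.place_of(camera, thing): "at" ([column, row] in pixels: a listed point, or the origin of a listed thing).
The state is a dict: "clock": time; "joint_pos": joint angles; "joint_vel": joint speeds; "effort": joint torques, N m; "position": TCP position; "ee_rot": TCP orientation; "force": force on the tool from outside, world axes, zero at the start; "wrist_torque": the same for the moment, N m; "width": finger opening in mm.
Only numpy, scipy, OpenCV 4.12 (cv2) and the standard library are available. Lean on these libraries where they do the work, as an engineer would, in place of code of your own. Each camera call takes 0.05 s, during which the arm holds its last target.

### The job

Turn the red swivel hook of the drip stand until it points over the blue drip basin and lean it firmly but gently against its stop there (about 12 N for a moment; never load the hook with more than 20 N). Then hang the steel glaze dipper by its bail on the hook's seat so that it hangs still and upright over the basin, and let go. Leave the clay bowl, the tumbler and the jar where they are.

Things in the scene. Friction and masses are not known exactly. Their poses are not given: they have to be found in the camera images.
- hook: Red painted steel swivel hook on a slim 18 mm steel post. Origin on the vertical swivel axis, at mid-height of the bar, 185 mm above the table; hub 26 mm wide, 9 mm up and down. Own x points out along the bar, z is up. It turns about z, stiffly (0.2 N m: 2 to 3 N pushed sideways on the bar's outer half), stays where left and starts pointing somewhere between the basin and the bat.
- hook_seat (a point): On the seat of the hook, 88 mm out from the swivel axis, at the origin's height. The round bar, 10 mm thick, is level to 70 mm out, then dips: here its middle is 6 mm lower than this point. At each end of its swing the hook meets a stop, one near the basin, one near the bat, with a few mm of give at 10 N.
- hook_end (a point): Centre of the round upturned end of the bar, 108 mm out from the axis and 14 mm above the hook's origin. Turns with the hook.
- basin_rim (a point): Blue ceramic drip basin, round, open, fixed, 94 mm across and 26 mm high: centre of its mouth, 90 mm from the swivel axis. The bat with the bowl is as far out on the other side, about 150 degrees round. The hook's stop here comes when it points at the basin's centre to within about 0.2 rad either way; just where can only be felt.
- dipper_mid (a point): Glaze dipper (loose, about 0.22 kg), upright on the table: its centre, 76 mm above its underside; own z up. Steel cup 58 mm across, 45 mm high, with an arched bail of 6 mm rod in the plane of own y and z and a wooden grip block on top. The hook has to pass through the bail along own x (either way).
- dipper_grip (a point): Where to grasp the dipper's wooden grip block, 136 mm above its underside. The block is 20 mm along own x, 14 mm along own y and 38 mm tall (114 to 152 mm above the underside). Axes as the dipper.
- dipper_bail (a point): Peak of the bail (centre of its rod), 112 mm above the dipper's underside, on its axis. From here the rod slopes down to y = +-25 mm at 95 mm above the underside, then runs down to the cup's rim (45 mm). Hung on the seat, this peak lies about 2 mm above the hook's origin.
- bowl_mid (a point): Small brown clay bowl, loose, 68 mm across and 40 mm high, on the bat (90 mm square, 8 mm thick): its centre, 20 mm above its underside. Leave it alone.
- tumbler_mid (a point): Terracotta tumbler, loose, 68 mm across and 85 mm high: its centre, 42.5 mm above the table. Leave it alone.
- jar_mid (a point): Green glass jar with white lid, loose, 60 mm across and 75 mm high: its centre, 37.5 mm above the table. Leave it alone.

How it is judged:
By the outcome, as a careful person would: the job done as asked, in the order asked, and still so for the second after the job is handed in, with the robot touching nothing.
It also fails if it takes over 72 s, if anything falls off the work surface, if the arm or the gripper's body presses on something with over 40 N, if the wrist force passes 120 N, or if a joint passes its speed limit or range.

## Working session

There is one attempt and no reset: what is moved stays moved. The work goes in short steps, Python scripts to look and compute and a tool call to move; the robot and the scene stay as the last step left them, time stands still between calls to the robot, and variables do not carry over. Pictures are saved under pics/ and viewed, and the job is handed in when it is done.

Besides the shell and the picture viewer there is one more tool, called after "Request:" as name(argument=value, ...), one argument or row to a line, values as JSON. carry_out: Moves the arm, as the interface text tells. Its arguments: {"type":"object","properties":{"deltas":{"type":"array"},"squeeze":{"type":"number"}},"required":["deltas"]}

```bash
ls; mkdir -p pics; cat > h.py <<'E'
import numpy as np, cv2
from workcell import monitor, cams, hand_in, finder
def snap(n,fn=None):
    s=cams.snapshot(n)
    if fn: cv2.imwrite('pics/'+fn,cv2.cvtColor(s['frame'],cv2.COLOR_RGB2BGR))
    return s
def ray(s,uv):
    T=np.array(s['cam_to_world']); d=np.array([(uv[0]-s['cx'])/s['fx'],(uv[1]-s['cy'])/s['fy'],1.])
    d=T[:3,:3]@d; return T[:3,3],d/np.linalg.norm(d)
def atz(s,uv,z):
    o,d=ray(s,uv); return o+d*(z-o[2])/d[2]
def tri(rs):
    A=np.zeros((3,3));b=np.zeros(3)
    for o,d in rs:
        P=np.eye(3)-np.outer(d,d);A+=P;b+=P@o
    x=np.linalg.solve(A,b); return x,[np.linalg.norm((np.eye(3)-np.outer(d,d))@(x-o)) for o,d in rs]
def proj(s,p):
    T=np.linalg.inv(np.array(s['cam_to_world'])); c=T[:3,:3]@np.array(p)+T[:3,3]
    return [s['fx']*c[0]/c[2]+s['cx'],s['fy']*c[1]/c[2]+s['cy']]
E
python3 - <<'E'
from h import *
np.set_printoptions(precision=1,suppress=True)
o=monitor.get_obs(); print(o)
S={n:snap(n,n+'0.png') for n in('scene','side','wrist')}
zs=dict(hook=185,hook_seat=185,hook_end=199,basin_rim=26,dipper_mid=76,dipper_grip=136,dipper_bail=112,bowl_mid=28,tumbler_mid=42.5,jar_mid=37.5)
for t,z in zs.items():
    rs=[]
    for n in ('scene','side'):
        r=finder.place_of(n,t)
        for q in r[:2]: print(t,n,np.array(q['at']),round(q['conf'],2),atz(S[n],q['at'],z))
        if r: rs.append(ray(S[n],r[0]['at']))
    if len(rs)>1: print('   TRI',*tri(rs))
E
```

```text
pics
{'clock': 0.0, 'joint_pos': array([ 1.2,  0.3, -0.1,  1.5,  0. ,  1.3, -0.1]), 'joint_vel': array([-0.,  0., -0.,  0.,  0.,  0., -0.]), 'effort': array([ -0. , -62.3,   0. , -39. ,  -0.1,   0. ,   0. ]), 'position': array([ 222.3, -583.8,  291.5]), 'ee_rot': array([-1.6,  0. , -1.2]), 'force': array([-0.1,  0.4,  0.1]), 'wrist_torque': array([-0., -0., -0.]), 'width': 86.97912552443998}
hook scene [412.  218.8] 0.75 [656.4 225.6 185. ]
hook scene [304.5 221. ] 0.61 [586.2 -25.3 185. ]
hook side [310.1 239.7] 0.64 [600.3 -47.3 185. ]
   TRI [614.1 232.5  71.7] [np.float64(61.57258890670556), np.float64(61.57258890670575)]
hook_seat scene [282.8 202.8] 0.63 [503.7 -59.  185. ]
hook_seat side [286.9 404.3] 0.72 [ 511.4 -409.1  185. ]
hook_seat side [261.8 252. ] 0.69 [511.8 -71.3 185. ]
   TRI [ 482.  -137.7   52.5] [np.float64(127.44548271140941), np.float64(127.44548271140943)]
hook_end scene [416.3 220. ] 0.74 [677.3 225.4 199. ]
hook_end scene [277.2 196.3] 0.73 [491.3 -69.6 199. ]
hook_end side [261.3 248.8] 0.75 [510.7 -82.6 199. ]
hook_end side [253.9 246.5] 0.68 [498.9 -73.
[... 854 characters left out ...]
   TRI [ 510.1 -364.5  110.4] [np.float64(3.5362961248405624), np.float64(3.53629612484034)]
bowl_mid scene [328.7 248.4] 0.62 [543.5  50.4  28. ]
bowl_mid side [282.9 283.7] 0.92 [556.4  40.2  28. ]
   TRI [553.4  44.9  31. ] [np.float64(6.126484736843156), np.float64(6.126484736843328)]
tumbler_mid scene [416.1 220.1] 0.59 [522.8 317.8  42.5]
tumbler_mid side [253.  214.2] 0.64 [517.1 315.6  42.5]
   TRI [517.8 321.   38.5] [np.float64(0.9224339583692762), np.float64(0.9224339583692518)]
jar_mid scene [295.3 334. ] 0.92 [ 795.  -110.    37.5]
jar_mid side [423.5 310.5] 0.94 [ 807.8 -104.6   37.5]
   TRI [ 802.7 -112.5   46.4] [np.float64(1.7344091175768335), np.float64(1.7344091175767549)]
```

View pics/scene0.png

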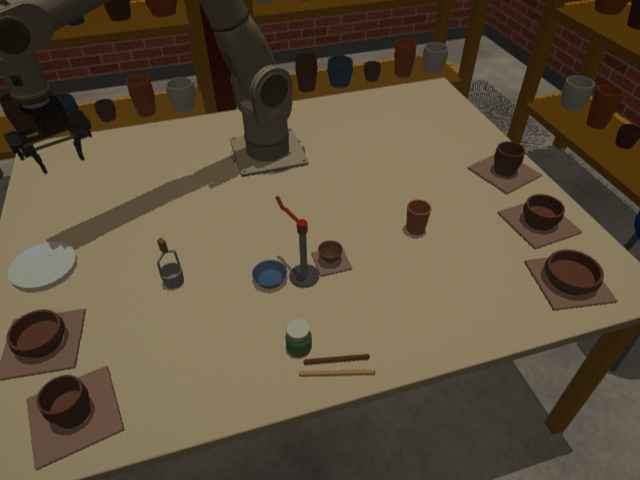

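View pics/side0.png

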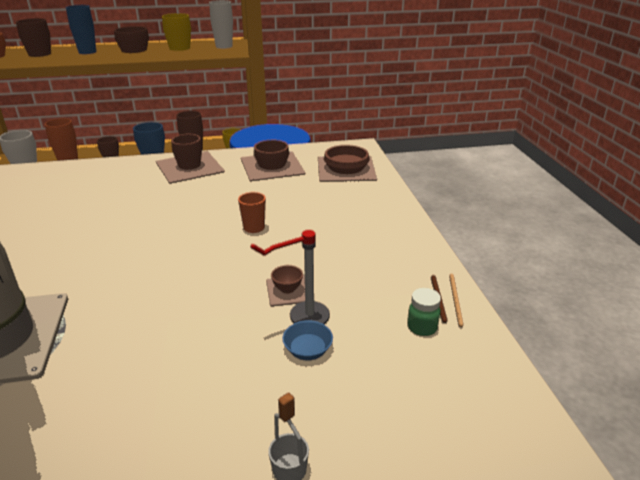

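View pics/wrist0.png

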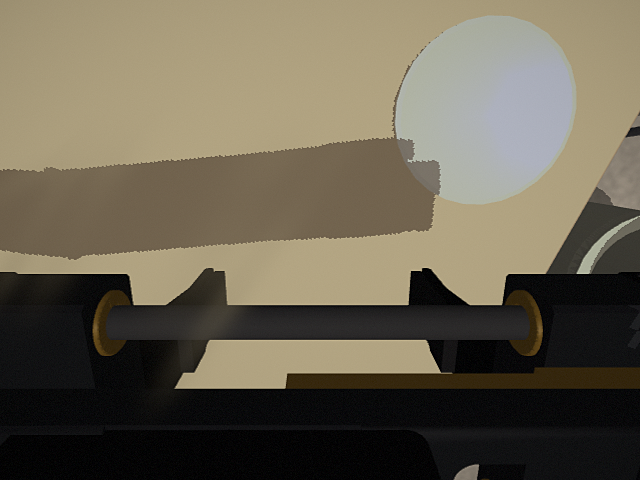

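```bash
python3 - <<'E'
import cv2,numpy as np
a=cv2.imread('pics/scene0.png')[185:305,235:365]; b=cv2.imread('pics/side0.png')[225:375,240:350]
c=cv2.imread('pics/side0.png')[385:480,250:330]; d=cv2.imread('pics/scene0.png')[230:295,140:200]
f=lambda i:cv2.resize(i,(400,300*1),interpolation=cv2.INTER_CUBIC)
def pad(i):
    s=min(400/i.shape[1],300/i.shape[0]); j=cv2.resize(i,None,fx=s,fy=s,interpolation=cv2.INTER_CUBIC); o=np.zeros((300,400,3),np.uint8); o[:j.shape[0],:j.shape[1]]=j[:300,:400]; print(s); return o
cv2.imwrite('pics/z0.png',np.vstack([np.hstack([pad(a),pad(b)]),np.hstack([pad(d),pad(c)])]))
E
```

```text
2.5
2.0
4.615384615384615
3.1578947368421053
```

View pics/z0.png

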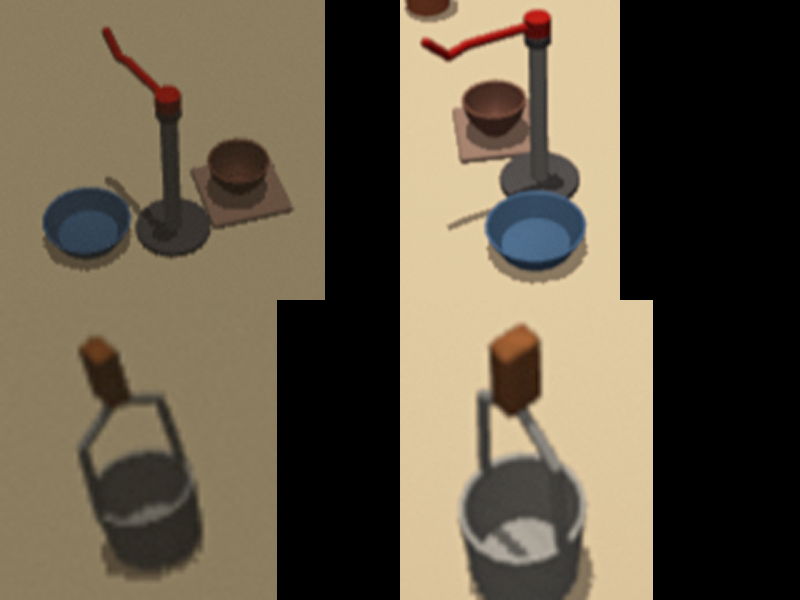

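```bash
python3 - <<'E'
from h import *
np.set_printoptions(precision=1,suppress=True)
A=snap('scene');B=snap('side')
def t(n,a,b,z):
    x,e=tri([ray(A,a),ray(B,b)]); print(n,x,np.round(e,1),'atz',atz(A,a,z),atz(B,b,z)); return x
t('hub',(302.2,226),(309,238.5),185)
t('hubtop',(302.2,221.5),(309,233),190)
t('end',(277.5,197.5),(252.5,246.5),199)
t('seat/kink',(283,207),(265,252.5),179)
t('postbase',(303.5,277),(309.5,315),5)
t('peak',(165.6,252.1),(287.4,420.5),112)
t('s1',(174.7,251.7),(276.3,415.7),95)
t('s1b',(174.7,251.7),(300,438.2),95)
t('s2',(158.2,261.8),(300,438.2),95)
t('s2b',(158.2,261.8),(276.3,415.7),95)
t('top',(161.2,239.5),(286.5,398),152)
t('cup',(172.5,277),(289,462),10)
for n,s in(('scene',A),('side',B)):
    for k in ('basin_rim','dipper_mid'):
        r=finder.regions_of(n,k)
        m=r[0]['pixels'].astype(np.uint8); ys,xs=np.nonzero(m); print(n,k,r[0]['conf'],m.sum(),xs.min(),xs.max(),ys.min(),ys.max())
E
```

```text
hub [599.5 -35.3 181.3] [1.3 1.3] atz [601.8 -35.3 185. ] [599. -43. 185.]
hubtop [599.  -35.1 194. ] [2.4 2.4] atz [591.7 -32.4 190. ] [600.8 -32.5 190. ]
end [496.2 -70.3 198.2] [0.8 0.8] atz [496.1 -69.9 199. ] [496.6 -72.7 199. ]
seat/kink [516.5 -62.7 179.8] [2.2 2.2] atz [512.7 -61.1 179. ] [517.6 -64.9 179. ]
postbase [599.4 -37.    1.1] [0.8 0.8] atz [603.6 -38.4   5. ] [598.4 -40.5   5. ]
peak [ 513.4 -367.4  107.8] [2.4 2.4] atz [ 515.4 -365.4  112. ] [ 514.3 -373.4  112. ]
s1 [ 501.2 -346.2   93.1] [0.7 0.7] atz [ 502.5 -345.6   95. ] [ 501.5 -348.6   95. ]
s1b [ 518.1 -361.    87.4] [22.7 22.7] atz [ 502.5 -345.6   95. ] [ 528.3 -391.1   95. ]
s2 [ 527.5 -389.    94.6] [1.7 1.7] atz [ 526.2 -387.9   95. ] [ 528.3 -391.1   95. ]
s2b [ 512.1 -375.7  102.4] [19.7 19.7] atz [ 526.2 -387.9   95. ] [ 501.5 -348.6   95. ]
top [ 513.8 -368.   152.1] [2.1 2.1] atz [ 511.2 -366.8  152. ] [ 514.9 -370.2  152. ]
cup [ 513.7 -368.6   17.9] [0.7 0.7] atz [ 505.4 -369.2   10. ] [ 514.6 -363.6   10. ]
scene basin_rim 0.83 804 252 286 260 288
scene dipper_mid 0.7 831 286 311 320 357
side basin_rim 0.62 1525 283 332 320 360
side dipper_mid 0.65 2206 269 308 392 479
```

```bash
cat >> h.py <<'E'
from scipy.spatial.transform import Rotation as Ro
def cur():
    o=monitor.get_obs(); return np.array(o['position']),Ro.from_euler('xyz',o['ee_rot']),o
def plan(targets,p=None,yaw=None):
    """targets: (x,y,z,yawdeg,n) ; prints per-row delta in tool axes; translate with rotating tool"""
    p0,R0,o=cur()
    print('pos',np.round(p0,1),'rot',np.round(o['ee_rot'],4),'F',np.round(o['force'],1),'w',round(o['width'],1),'t',o['clock'],'q7',round(o['joint_pos'][6],2))
    if p is None: p=p0
    y=np.degrees(o['ee_rot'][2]) if yaw is None else yaw
    for (x,yy,z,ya,n) in targets:
        q=np.array([x,yy,z]); step=(q-p)/n; dy=(ya-y)/n
        print('->',q,ya)
        for i in range(n):
            R=Ro.from_euler('xyz',[-np.pi/2,0,np.radians(y+dy*i)])
            d=R.inv().apply(step)/1000
            print('  ',np.round(d,4).tolist(),round(-dy,2))
            if dy==0: print('   x',n);break
        p=q;y=ya
E
python3 -c "
from h import *
plan([(517,-27,292,-69.3,16),(517,-27,292,18.5,10),(517,-27,241,18.5,5)])"
```

```text
pos [ 222.4 -584.1  292.3] rot [-1.5708e+00 -1.0000e-04 -1.2070e+00] F [ 0.1 -0.5 -0.2] w 86.9 t 1.45 q7 -0.09
-> [517 -27 292] -69.3
   [-0.026, 0.0, 0.0296] 0.01
   [-0.026, 0.0, 0.0296] 0.01
   [-0.026, 0.0, 0.0296] 0.01
   [-0.026, 0.0, 0.0296] 0.01
   [-0.026, 0.0, 0.0296] 0.01
   [-0.026, 0.0, 0.0296] 0.01
   [-0.026, 0.0, 0.0296] 0.01
   [-0.026, 0.0, 0.0296] 0.01
   [-0.026, 0.0, 0.0296] 0.01
   [-0.026, 0.0, 0.0296] 0.01
   [-0.026, 0.0, 0.0296] 0.01
   [-0.026, 0.0, 0.0296] 0.01
   [-0.026, 0.0, 0.0295] 0.01
   [-0.026, 0.0, 0.0295] 0.01
   [-0.0261, 0.0, 0.0295] 0.01
   [-0.0261, 0.0, 0.0295] 0.01
-> [517 -27 292] 18.5
   [0.0, 0.0, 0.0] -8.78
   [0.0, 0.0, 0.0] -8.78
   [0.0, 0.0, 0.0] -8.78
   [0.0, 0.0, 0.0] -8.78
   [0.0, 0.0, 0.0] -8.78
   [0.0, 0.0, 0.0] -8.78
   [0.0, 0.0, 0.0] -8.78
   [0.0, 0.0, 0.0] -8.78
   [0.0, 0.0, 0.0] -8.78
   [0.0, 0.0, 0.0] -8.78
-> [517 -27 241] 18.5
   [0.0, 0.0102, -0.0] -0.0
   x 5
```

Request:
carry_out(
  deltas=[
    [1,-0.026,0,0.0296,0,0,0],
    [1,-0.026,0,0.0296,0,0,0],
    [1,-0.026,0,0.0296,0,0,0],
    [1,-0.026,0,0.0296,0,0,0],
    [1,-0.026,0,0.0296,0,0,0],
    [1,-0.026,0,0.0296,0,0,0],
    [1,-0.026,0,0.0296,0,0,0],
    [1,-0.026,0,0.0296,0,0,0],
    [1,-0.026,0,0.0296,0,0,0],
    [1,-0.026,0,0.0296,0,0,0],
    [1,-0.026,0,0.0296,0,0,0],
    [1,-0.026,0,0.0296,0,0,0],
    [1,-0.026,0,0.0296,0,0,0],
    [1,-0.026,0,0.0296,0,0,0],
    [1,-0.026,0,0.0296,0,0,0],
    [1,-0.026,0,0.0296,0,0,0],
    [1,0,0,0,0,0,0],
  ],
  squeeze=30,
)

```text
clock: 3.58
position: [517.7, -23.6, 292.3]
ee_rot: [-1.57, 0.001, -1.202]
force: [0.3, -0.5, 0.1]
width: 0.3
```

Request:
carry_out(
  deltas=[
    [1,0,0,0,0,-8.8,0],
    [1,0,0,0,0,-8.8,0],
    [1,0,0,0,0,-8.8,0],
    [1,0,0,0,0,-8.8,0],
    [1,0,0,0,0,-8.8,0],
    [1,0,0,0,0,-8.8,0],
    [1,0,0,0,0,-8.8,0],
    [1,0,0,0,0,-8.8,0],
    [1,0,0,0,0,-8.8,0],
    [1,0,0,0,0,-8.8,0],
    [1,0,0,0,0,0,0],
    [1,0,0,0,0,0,0],
  ],
)

```text
clock: 5.08
position: [516.9, -27.4, 292.3]
ee_rot: [-1.571, 0.0, 0.325]
force: [-0.3, -0.1, 0.6]
width: 0.3
```

```bash
python3 -c "
from h import *
plan([(517,-27,241,18.5,5)]); snap('scene','s1.png');snap('side','d1.png')"; python3 -c "
import cv2,numpy as np
a=cv2.imread('pics/s1.png')[120:300,200:400];b=cv2.imread('pics/d1.png')[140:380,200:400]
cv2.imwrite('pics/z1.png',np.hstack([cv2.resize(a,(400,360)),cv2.resize(b,(400,480))[:360]]))"
```

```text
pos [516.9 -27.4 292.3] rot [-1.5711e+00  1.0000e-04  3.2470e-01] F [-0.3 -0.1  0.6] w 0.3 t 5.075 q7 0.21
-> [517 -27 241] 18.5
   [0.0001, 0.0103, 0.0001] 0.02
   [0.0001, 0.0103, 0.0001] 0.02
   [0.0001, 0.0103, 0.0001] 0.02
   [0.0001, 0.0103, 0.0001] 0.02
   [0.0001, 0.0103, 0.0001] 0.02
```

View pics/z1.png

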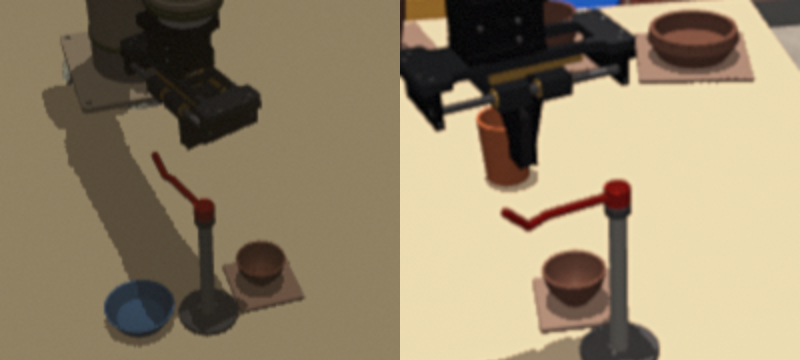

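Request:
carry_out(
  deltas=[
    [1,0,0.01,0,0,0,0],
    [1,0,0.01,0,0,0,0],
    [1,0,0.012,0,0,0,0],
    [1,0,0.012,0,0,0,0],
    [1,0,0.012,0,0,0,0],
    [1,0,0,-0.005,0,0,0],
    [1,0,0,-0.004,0,0,0],
    [1,0,0,-0.003,0,0,0],
    [1,0,0,-0.003,0,0,0],
    [1,0,0,0,0,0,0],
    [1,0,0,0,0,0,0],
  ],
)

```text
clock: 6.55
position: [521.8, -40.9, 236.3]
ee_rot: [-1.571, -0.0, 0.329]
force: [-0.4, 0.6, 0.0]
width: 0.7
```

Request:
carry_out(
  deltas=[
    [1,0,0,-0.002,0,0,0],
    [1,0,0,-0.002,0,0,0],
    [1,0,0,-0.002,0,0,0],
    [1,0,0,0,0,0,0],
  ],
)

```text
clock: 7.05
position: [523.7, -46.5, 236.2]
ee_rot: [-1.57, 0.0, 0.329]
force: [-1.2, 2.2, 0.4]
width: 0.5
```

Request:
carry_out(
  deltas=[
    [1,-0.0007,0,-0.004,0,-3,0],
    [1,-0.0007,0,-0.004,0,-3,0],
    [1,-0.0007,0,-0.004,0,-3,0],
    [1,-0.0007,0,-0.004,0,-3,0],
    [1,-0.0007,0,-0.004,0,-3,0],
    [1,0,0,0,0,0,0],
  ],
)

```text
clock: 7.8
position: [529.2, -66.2, 236.3]
ee_rot: [-1.571, -0.0, 0.59]
force: [0.1, 1.1, 0.3]
width: 0.4
```

```bash
cat >> h.py <<'E'
AX=np.array([599.5,-36.])
def hk():
    p,R,o=cur(); y=o['ee_rot'][2]; x=np.array([np.cos(y),np.sin(y)]); z=np.array([-np.sin(y),np.cos(y)])
    r=p[:2]-AX; f=np.array(o['force'])
    print('t',round(o['clock'],2),'pos',np.round(p,1),'yaw',round(np.degrees(y),1),'u',round(-r@x,1),'t',round(-r@z,1),'Fback',round(f[:2]@z,2),'Fx',round(f[:2]@x,2),'Fz',round(f[2],2))
E
python3 -c "
from h import *
hk()"
```

```text
t 7.8 pos [529.2 -66.2 236.3] yaw 33.8 u 75.3 t -14.0 Fback 0.86 Fx 0.67 Fz 0.3
```

Request:
carry_out(
  deltas=[
    [1,-0.0007,0,-0.004,0,-3,0],
    [1,-0.0007,0,-0.004,0,-3,0],
    [1,-0.0007,0,-0.004,0,-3,0],
    [1,-0.0007,0,-0.004,0,-3,0],
    [1,-0.0007,0,-0.004,0,-3,0],
    [1,-0.0007,0,-0.004,0,-3,0],
    [1,-0.0007,0,-0.004,0,-3,0],
    [1,-0.0005,0,-0.0026,0,-2,0],
    [1,0,0,0,0,0,0],
  ],
)

```text
clock: 8.93
position: [546.2, -91.9, 236.2]
ee_rot: [-1.571, 0.0, 0.991]
force: [-0.4, 2.7, 0.2]
width: 0.2
```

```bash
python3 -c "
from h import *
hk(); snap('scene','s2.png');snap('side','d2.png')"; python3 -c "
import cv2,numpy as np
a=cv2.imread('pics/s2.png')[120:300,200:400];b=cv2.imread('pics/d2.png')[140:380,200:400]
cv2.imwrite('pics/z2.png',np.hstack([cv2.resize(a,(400,360)),cv2.resize(b,(400,480))[:360]]))"
```

```text
t 8.93 pos [546.2 -91.9 236.2] yaw 56.8 u 76.0 t -14.0 Fback 1.85 Fx 2.02 Fz 0.16
```

View pics/z2.png

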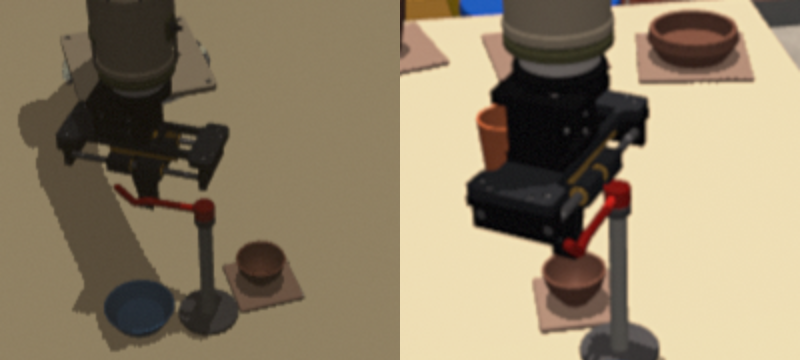

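Request:
carry_out(
  deltas=[
    [1,-0.0003,0,-0.0013,0,-1,0],
    [1,-0.0003,0,-0.0013,0,-1,0],
    [1,-0.0003,0,-0.0013,0,-1,0],
    [1,-0.0003,0,-0.0013,0,-1,0],
    [1,-0.0003,0,-0.0013,0,-1,0],
    [1,-0.0003,0,-0.0013,0,-1,0],
  ],
)

```text
clock: 9.78
position: [552.0, -97.4, 236.2]
ee_rot: [-1.571, 0.0, 1.098]
force: [-2.3, 2.3, -0.5]
width: 0.6
```

Request:
carry_out(
  deltas=[
    [1,-0.0003,0,-0.0013,0,-1,0],
    [1,-0.0003,0,-0.0013,0,-1,0],
  ],
)

```text
clock: 10.02
position: [554.1, -99.2, 236.3]
ee_rot: [-1.571, 0.0, 1.133]
force: [-2.6, 4.3, 0.4]
width: 0.9
```

Request:
carry_out(
  deltas=[
    [1,-0.0003,0,-0.0013,0,-1,0],
    [1,-0.0003,0,-0.0013,0,-1,0],
  ],
)

```text
clock: 10.28
position: [556.2, -100.8, 236.2]
ee_rot: [-1.571, 0.0, 1.168]
force: [-1.5, 3.5, -0.7]
width: 0.1
```

```bash
python3 -c "
from h import *
hk()"
```

```text
t 10.28 pos [ 556.2 -100.8  236.2] yaw 66.9 u 76.6 t -14.4 Fback 2.73 Fx 2.64 Fz -0.67
```

Request:
carry_out(
  deltas=[
    [1,0,0,-0.0013,0,-1,0],
    [1,0,0,-0.0013,0,-1,0],
  ],
)

```text
clock: 10.52
position: [558.5, -102.1, 236.2]
ee_rot: [-1.571, 0.001, 1.202]
force: [-1.6, 1.8, 0.4]
width: 0.4
```

Request:
carry_out(
  deltas=[
    [1,0,0,-0.0013,0,-1,0],
    [1,-0.0002,0,-0.0013,0,-1,0],
  ],
)

```text
clock: 10.78
position: [560.9, -103.3, 236.2]
ee_rot: [-1.571, 0.001, 1.237]
force: [-3.0, 0.4, 1.0]
width: 0.6
```

Request:
carry_out(
  deltas=[
    [1,0,0,-0.0013,0,-1,0],
    [1,-0.0002,0,-0.0013,0,-1,0],
  ],
)

```text
clock: 11.02
position: [563.2, -104.4, 236.2]
ee_rot: [-1.57, 0.001, 1.272]
force: [-7.4, -0.5, 1.9]
width: 0.8
```

```bash
python3 -c "
from h import *
hk()"
```

```text
t 11.03 pos [ 563.2 -104.4  236.2] yaw 72.9 u 76.1 t -14.6 Fback 6.89 Fx -2.66 Fz 1.95
```

Request:
carry_out(
  deltas=[
    [1,-0.0003,0,-0.0007,0,0,0],
  ],
)

```text
clock: 11.15
position: [563.3, -104.6, 236.0]
ee_rot: [-1.569, 0.001, 1.272]
force: [-7.6, 0.4, 1.5]
width: 0.3
```

```bash
python3 -c "
from h import *
hk()"
```

```text
t 11.15 pos [ 563.3 -104.6  236. ] yaw 72.9 u 76.2 t -14.4 Fback 7.43 Fx -1.84 Fz 1.51
```

Request:
carry_out(
  deltas=[
    [1,0,0,-0.0007,0,0,0],
    [1,0,0,-0.0005,0,0,0],
  ],
)

```text
clock: 11.4
position: [563.7, -104.7, 235.8]
ee_rot: [-1.567, 0.001, 1.272]
force: [-11.4, 0.4, 3.7]
width: 0.6
```

```bash
python3 -c "
from h import *
hk()"
```

```text
t 11.4 pos [ 563.7 -104.7  235.8] yaw 72.9 u 76.1 t -14.0 Fback 10.98 Fx -2.92 Fz 3.72
```

Request:
carry_out(
  deltas=[
    [1,0,0,-0.0003,0,0,0],
    [1,0,0,0,0,0,0],
  ],
)

```text
clock: 11.65
position: [563.8, -104.7, 235.7]
ee_rot: [-1.567, 0.001, 1.272]
force: [-12.8, 0.8, 4.0]
width: 0.5
```

```bash
python3 -c "
from h import *
hk()"
```

```text
t 11.65 pos [ 563.8 -104.7  235.7] yaw 72.9 u 76.2 t -13.9 Fback 12.52 Fx -2.97 Fz 3.99
```

Request:
carry_out(
  deltas=[
    [1,0,0,0,0,0,0],
    [1,0,0,0,0,0,0],
  ],
)

```text
clock: 11.9
position: [563.8, -104.7, 235.7]
ee_rot: [-1.567, 0.001, 1.272]
force: [-12.3, 0.5, 4.4]
width: 0.8
```

Request:
carry_out(
  deltas=[
    [1,0,0,0.002,0,0,0],
    [1,0,0,0.004,0,0,0],
    [1,0,0,0.01,0,0,0],
    [1,0,0,0.015,0,0,0],
    [1,0,-0.012,0.01,0,0,0],
    [1,0,-0.02,0,0,0,0],
    [1,0,-0.02,0,0,0,0],
    [1,0,-0.02,0,0,0,0],
    [1,0,0,0.04,0,0,0],
    [1,0,0,0.04,0,0,0],
    [1,0,0,0,0,0,0],
  ],
)

```text
clock: 13.28
position: [448.0, -68.3, 309.3]
ee_rot: [-1.573, 0.003, 1.272]
force: [0.8, 0.1, 0.0]
width: 0.4
```

```bash
python3 -c "
from h import *
np.set_printoptions(precision=1,suppress=True)
hk(); A=snap('scene','s3.png');B=snap('side','d3.png')
for k,z in (('hook_end',199),('hook_seat',185),('hook',185)):
  for n,s in(('scene',A),('side',B)):
    for q in finder.place_of(n,k)[:2]: print(k,n,np.array(q['at']),q['conf'],atz(s,q['at'],z))
plan([(514,-368,260,-58.4,10)])
a=cv2.imread('pics/s3.png')[180:300,220:340];b=cv2.imread('pics/d3.png')[210:370,240:380]
cv2.imwrite('pics/z3.png',np.hstack([cv2.resize(a,(400,400),interpolation=2),cv2.resize(b,(400,457),interpolation=2)[:400]]))"
```

```text
t 13.28 pos [448.  -68.3 309.3] yaw 72.9 u 75.5 t -135.3 Fback -0.72 Fx 0.33 Fz 0.0
hook_end scene [257.5 221.5] 0.84 [ 569.7 -136.2  199. ]
hook_end side [297.3 265.3] 0.69 [ 563.7 -141.7  199. ]
hook_end side [301.2 266.3] 0.44 [ 569.5 -145.7  199. ]
hook_seat scene [264.1 224.5] 0.58 [ 569.3 -121.3  185. ]
hook_seat side [302.8 267.8] 0.58 [ 574.2 -130.7  185. ]
hook_seat side [306.4 336.2] 0.49 [ 553.8 -294.7  185. ]
hook scene [303.7 224.9] 0.62 [599.1 -30.9 185. ]
hook side [308.3 236.4] 0.67 [599.  -35.8 185. ]
hook side [424.2 311.5] 0.3 [ 733.6 -273.4  185. ]
pos [450.1 -69.1 308.1] rot [-1.6 -0.   1.3] F [-0.4 -0.4 -0.5] w 0.2 t 13.675 q7 1.35
-> [ 514 -368  260] -58.4
   [-0.0267, 0.0048, -0.0149] 13.13
   [-0.0226, 0.0048, -0.0206] 13.13
   [-0.0173, 0.0048, -0.0252] 13.13
   [-0.0112, 0.0048, -0.0285] 13.13
   [-0.0044, 0.0048, -0.0302] 13.13
   [0.0026, 0.0048, -0.0305] 13.13
   [0.0094, 0.0048, -0.0291] 13.13
   [0.0158, 0.0048, -0.0262] 13.13
   [0.0213, 0.0048, -0.0219] 13.13
   [0.0257, 0.0048, -0.0165] 13.13
```

View pics/z3.png

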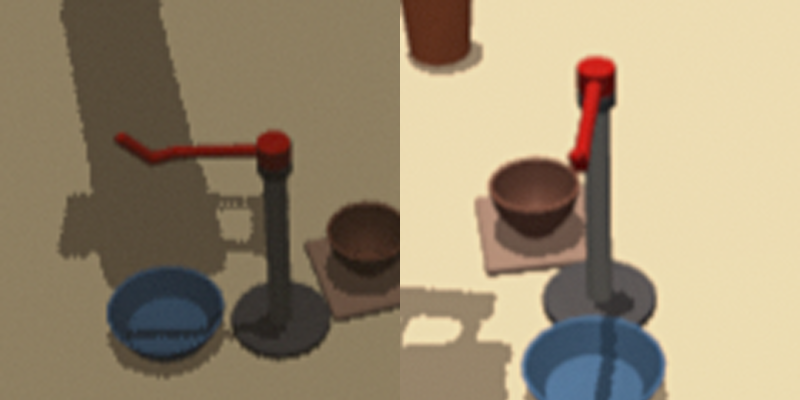

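Request:
carry_out(
  deltas=[
    [1,-0.0267,0.0,-0.0149,0,0,0],
    [1,-0.0267,0.0,-0.0149,0,0,0],
    [1,-0.0267,0.0,-0.0149,0,0,0],
    [1,-0.0267,0.0,-0.0149,0,0,0],
    [1,-0.0267,0.0,-0.0149,0,0,0],
    [1,-0.0267,0.0,-0.0149,0,0,0],
    [1,-0.0267,0.0,-0.0149,0,0,0],
    [1,-0.0267,0.0,-0.0149,0,0,0],
    [1,-0.0267,0.0,-0.0149,0,0,0],
    [1,-0.0267,0.0,-0.0149,0,0,0],
    [1,0,0,0,0,0,0],
  ],
)

```text
clock: 15.05
position: [512.5, -371.7, 306.6]
ee_rot: [-1.569, -0.001, 1.267]
force: [-1.0, 0.9, 0.4]
width: 0.2
```

Request:
carry_out(
  deltas=[
    [-1,0,0,0,0,8.75,0],
    [-1,0,0,0,0,8.75,0],
    [-1,0,0,0,0,8.75,0],
    [-1,0,0,0,0,8.75,0],
    [-1,0,0,0,0,8.75,0],
    [-1,0,0,0,0,8.75,0],
    [-1,0,0,0,0,8.75,0],
    [-1,0,0,0,0,8.75,0],
    [-1,0,0,0,0,8.75,0],
    [-1,0,0,0,0,8.75,0],
    [-1,0,0,0,0,8.75,0],
    [-1,0,0,0,0,8.75,0],
    [-1,0,0,0,0,8.75,0],
    [-1,0,0,0,0,8.75,0],
    [-1,0,0,0,0,8.75,0],
    [-1,0,0,0,0,0,0],
    [-1,0,0,0,0,0,0],
  ],
)

```text
clock: 17.18
position: [513.4, -368.1, 308.0]
ee_rot: [-1.571, 0.0, -1.016]
force: [-0.0, -0.4, 0.2]
width: 87.0
```

```bash
python3 -c "
from h import *
np.set_printoptions(precision=1,suppress=True)
A=snap('scene','s4.png');B=snap('side','d4.png');W=snap('wrist','w4.png')
print(tri([ray(A,(257,222)),ray(B,(302,266))]))
for k,z in (('dipper_grip',136),('dipper_bail',112)):
    for q in finder.place_of('wrist',k)[:2]: print(k,np.array(q['at']),q['conf'],atz(W,q['at'],z))
print(proj(W,(514,-368,152)),proj(W,(514,-368,112)))
plan([(514,-368,230,-58.4,5),(514,-368,190,-58.4,5)])
"
```

```text
(array([ 570.6, -138.6,  196.4]), [np.float64(1.9359170092942977), np.float64(1.9359170092944715)])
dipper_bail [316.8 226.7] 0.87 [ 511.6 -367.5  112. ]
[np.float64(319.1719037404143), np.float64(238.29989890402356)] [np.float64(318.94832560130175), np.float64(224.55382491708693)]
pos [ 513.3 -368.2  308.2] rot [-1.6 -0.  -1. ] F [-0.6  0.3 -0.4] w 86.9 t 17.425 q7 -0.54
-> [ 514 -368  230] -58.4
   [0.0, 0.0156, 0.0001] 0.01
   [0.0, 0.0156, 0.0001] 0.01
   [0.0, 0.0156, 0.0001] 0.01
   [0.0, 0.0156, 0.0001] 0.01
   [0.0, 0.0156, 0.0001] 0.01
-> [ 514 -368  190] -58.4
   [0.0, 0.008, -0.0] -0.0
   x 5
```

View pics/w4.png

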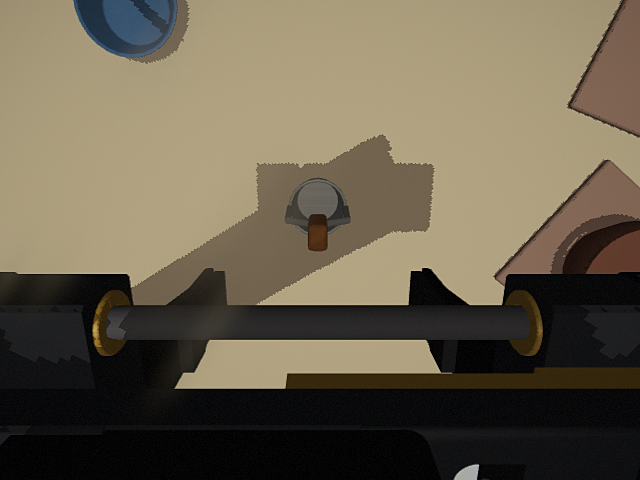

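View pics/d4.png

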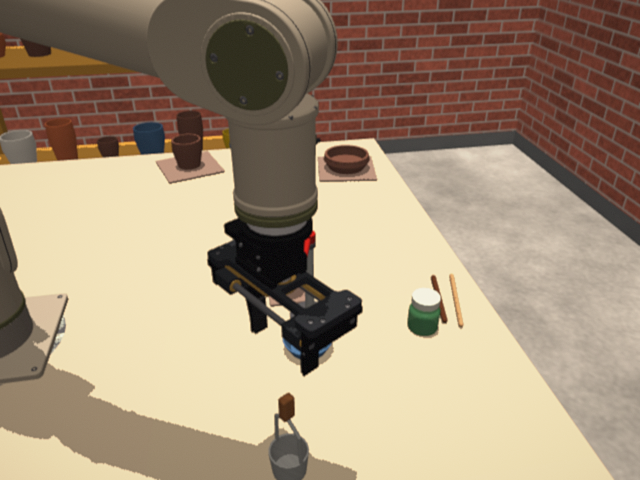

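Request:
carry_out(
  deltas=[
    [-1,0,0.0156,0,0,0,0],
    [-1,0,0.0156,0,0,0,0],
    [-1,0,0.0156,0,0,0,0],
    [-1,0,0.0156,0,0,0,0],
    [-1,0,0.0156,0,0,0,0],
    [-1,0,0.008,0,0,0,0],
    [-1,0,0.008,0,0,0,0],
    [-1,0,0.008,0,0,0,0],
    [-1,0,0.008,0,0,0,0],
    [-1,0,0.008,0,0,0,0],
    [-1,0,0,0,0,0,0],
  ],
)

```text
clock: 18.8
position: [513.1, -368.0, 189.5]
ee_rot: [-1.571, 0.001, -1.019]
force: [-0.1, 0.3, -0.1]
width: 86.8
```

```bash
python3 -c "
from h import *
W=snap('wrist','w5.png');B=snap('side','d5.png');plan([])"
```

```text
pos [ 513.4 -368.2  190.4] rot [-1.5707e+00 -3.0000e-04 -1.0194e+00] F [-1.   0.5  0. ] w 86.9 t 18.9 q7 -0.56
```

View pics/w5.png

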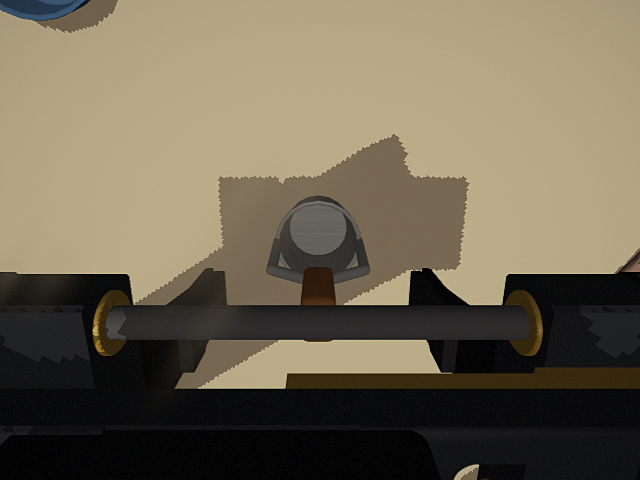

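View pics/d5.png

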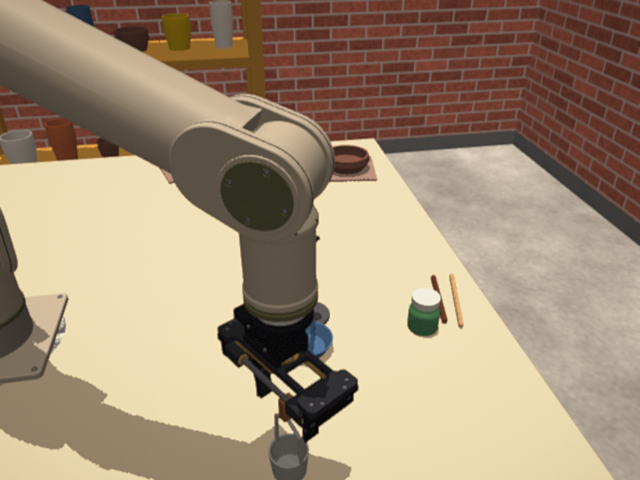

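Request:
carry_out(
  deltas=[
    [1,0,0,0,0,0,0],
    [1,0,0,0,0,0,0],
    [1,0,0,0,0,0,0],
    [1,0,0,0,0,0,0],
    [1,0,0,0,0,0,0],
    [1,0,0,0,0,0,0],
    [1,0,0,0,0,0,0],
    [1,0,0,0,0,0,0],
  ],
  squeeze=25,
)

```text
clock: 19.9
position: [513.3, -368.2, 190.2]
ee_rot: [-1.571, -0.0, -1.019]
force: [-0.2, -0.5, -0.2]
width: 15.2
```

Request:
carry_out(
  deltas=[
    [1,0,-0.005,0,0,0,0],
    [1,0,-0.015,0,0,0,0],
    [1,0,-0.02,0,0,0,0],
    [1,0,-0.02,0,0,0,0],
    [1,0,-0.02,0,0,0,0],
    [1,0,-0.02,0,0,0,0],
    [1,0,-0.004,0,0,0,0],
    [1,0,0,0,0,0,0],
  ],
)

```text
clock: 20.9
position: [513.3, -368.2, 294.5]
ee_rot: [-1.571, -0.0, -1.019]
force: [-0.3, -0.2, -3.0]
width: 13.9
```

```bash
python3 -c "
from h import *
plan([(549.8,-198.6,294.5,-58.4,1),(549.8,-198.6,294.5,-17,6),(573.8,-120.1,294.5,-17,1)])"
```

```text
pos [ 513.3 -368.2  294.5] rot [-1.5707e+00 -4.0000e-04 -1.0193e+00] F [-0.3 -0.2 -3. ] w 13.9 t 20.9 q7 -0.54
-> [ 549.8 -198.6  294.5] -58.4
   [-0.1253, -0.0, 0.1199] -0.0
-> [ 549.8 -198.6  294.5] -17
   [0.0, 0.0, 0.0] -6.9
   [0.0, 0.0, 0.0] -6.9
   [0.0, 0.0, 0.0] -6.9
   [0.0, 0.0, 0.0] -6.9
   [0.0, 0.0, 0.0] -6.9
   [0.0, 0.0, 0.0] -6.9
-> [ 573.8 -120.1  294.5] -17
   [0.0, 0.0, 0.0821] -0.0
   x 1
```

Request:
carry_out(
  deltas=[
    [1,-0.005,0,0.0048,0,0,0],
    [1,-0.0125,0,0.012,0,0,0],
    [1,-0.0175,0,0.0168,0,0,0],
    [1,-0.0175,0,0.0168,0,0,0],
    [1,-0.0175,0,0.0168,0,0,0],
    [1,-0.0175,0,0.0168,0,0,0],
    [1,-0.0175,0,0.0168,0,0,0],
    [1,-0.0125,0,0.012,0,0,0],
    [1,-0.0075,0,0.007,0,0,0],
    [1,0,0,0,0,-6,0],
    [1,0,0,0,0,-7,0],
    [1,0,0,0,0,-7,0],
    [1,0,0,0,0,-7,0],
    [1,0,0,0,0,-7,0],
    [1,0,0,0,0,-7.4,0],
    [1,0,0,0,0,0,0],
    [1,0,0,0,0,0,0],
  ],
)

```text
clock: 23.02
position: [549.8, -199.1, 294.2]
ee_rot: [-1.571, 0.0, -0.3]
force: [-0.6, -0.0, -2.6]
width: 13.7
```

```bash
python3 -c "
from h import *
W=snap('wrist','w6.png');B=snap('side','d6.png');A=snap('scene','s6.png');plan([(573.8,-120.1,294.5,-17,1)])
p=cur()[0]
pk=p-[0,0,78.2]
print('peak pred',proj(A,pk),proj(B,pk))
a=cv2.imread('pics/s6.png')[150:300,200:350];b=cv2.imread('pics/d6.png')[210:420,220:400]
cv2.imwrite('pics/z6.png',np.hstack([cv2.resize(a,(400,400),interpolation=2),cv2.resize(b,(400,467),interpolation=2)[:400]]))"
```

```text
pos [ 549.9 -199.   294.2] rot [-1.5709e+00 -1.0000e-04 -2.9840e-01] F [-0. -0. -2.] w 13.7 t 23.175 q7 -0.13
-> [ 573.8 -120.1  294.5] -17
   [-0.0003, -0.0003, 0.0824] -0.1
peak pred [np.float64(228.8992573118848), np.float64(216.0554310869272)] [np.float64(293.4844071571106), np.float64(278.4388938410159)]
```

View pics/z6.png

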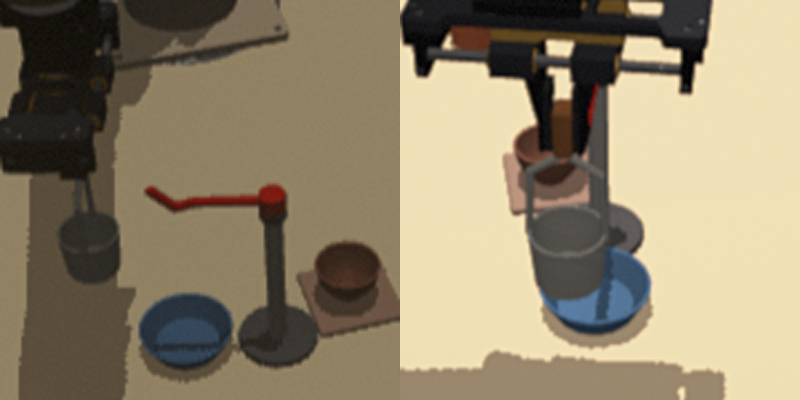

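View pics/w6.png

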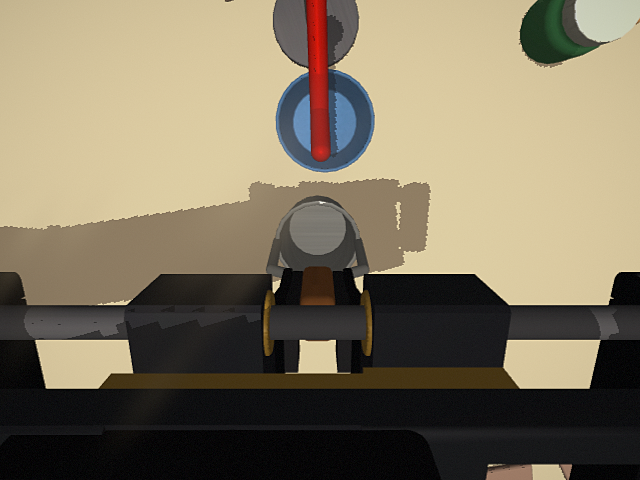

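Request:
carry_out(
  deltas=[
    [1,0,0,0.006,0,0,0],
    [1,0,0,0.01,0,0,0],
    [1,0,0,0.01,0,0,0],
    [1,0,0,0.008,0,0,0],
    [1,0,0,0.006,0,0,0],
    [1,0,0,0,0,0,0],
  ],
)

```text
clock: 23.92
position: [561.7, -160.1, 294.3]
ee_rot: [-1.571, -0.0, -0.296]
force: [0.7, -1.0, -1.8]
width: 13.7
```

```bash
python3 -c "
from h import *
W=snap('wrist','w7.png');B=snap('side','d7.png');A=snap('scene','s7.png');plan([(573.8,-120.1,294.5,-17,1)])
a=cv2.imread('pics/s7.png')[150:300,200:350];b=cv2.imread('pics/d7.png')[210:420,220:400]
cv2.imwrite('pics/z7.png',np.hstack([cv2.resize(a,(400,400),interpolation=2),cv2.resize(b,(400,467),interpolation=2)[:400]]))"
```

```text
pos [ 561.5 -161.2  294.2] rot [-1.5711 -0.     -0.2974] F [ 0.2 -0.7 -2.7] w 14.2 t 24.075 q7 -0.2
-> [ 573.8 -120.1  294.5] -17
   [-0.0002, -0.0003, 0.0429] -0.04
```

View pics/z7.png

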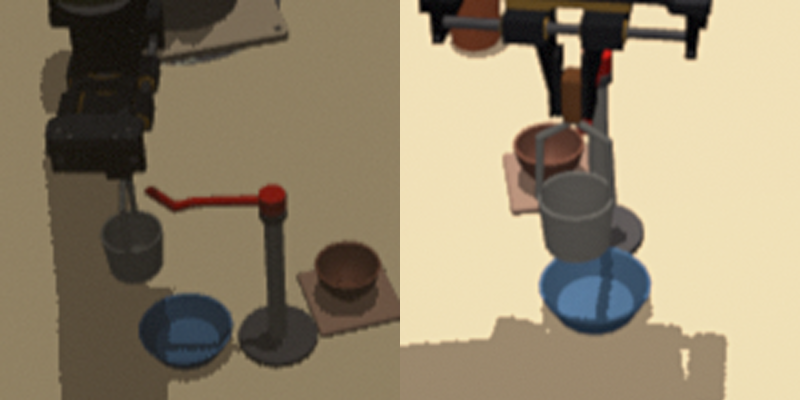

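View pics/w7.png

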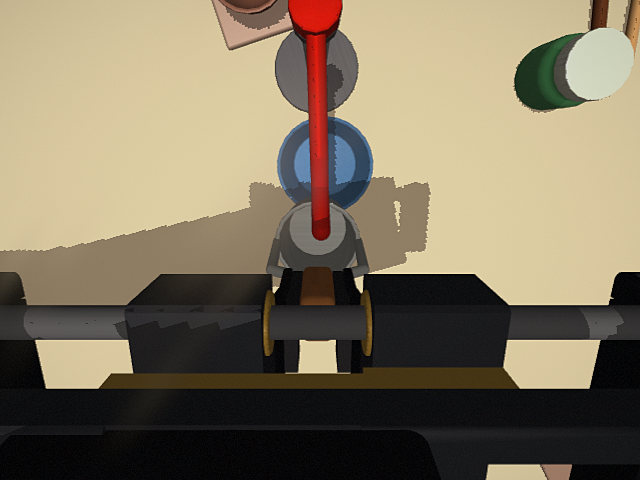

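```bash
python3 -c "
from h import *
W=snap('wrist');
e=atz(W,(320.5,231),201);h=atz(W,(315.5,8),190);print(W['cx'],e,h,np.degrees(np.arctan2(*(e-h)[1::-1])),np.linalg.norm((e-h)[:2]))
for k,z in (('hook_end',199),('hook_seat',185),('hook',185)):
    for q in finder.place_of('wrist',k)[:1]: print(k,np.array(q['at']),q['conf'],atz(W,q['at'],z))
"
```

```text
317.2551991755501 [ 569.24008254 -139.08466313  201.        ] [597.8865746 -36.8509867 190.       ] -105.65319203476268 106.17130545756633
hook_end [322.3 230.6] 0.75 [ 570.06850674 -139.66785289  199.        ]
hook_seat [320.8 188.7] 0.86 [ 575.24560836 -120.32297592  185.        ]
```

Request:
carry_out(
  deltas=[
    [1,0.0005,0,0.005,0,-0.7,0],
    [1,0.0005,0,0.006,0,0,0],
    [1,0,0,0.006,0,0,0],
    [1,0,0,0.006,0,0,0],
    [1,0,0,0.006,0,0,0],
    [1,0,0,0.006,0,0,0],
    [1,0,0,0.005,0,0,0],
    [1,0,0,0.003,0,0,0],
    [1,0,0,0,0,0,0],
    [1,0,0,0,0,0,0],
  ],
)

```text
clock: 25.52
position: [574.6, -120.0, 294.2]
ee_rot: [-1.571, 0.0, -0.285]
force: [-0.1, 0.3, -1.8]
width: 14.0
```

```bash
python3 -c "
from h import *
W=snap('wrist','w8.png');B=snap('side','d8.png');A=snap('scene','s8.png');plan([(574.8,-120.,294.5,-16.3,1)])
a=cv2.imread('pics/s8.png')[150:300,200:350];b=cv2.imread('pics/d8.png')[190:400,220:400]
cv2.imwrite('pics/z8.png',np.hstack([cv2.resize(a,(400,400),interpolation=2),cv2.resize(b,(400,467),interpolation=2)[:400]]))"
```

```text
pos [ 574.6 -120.   294.2] rot [-1.571 -0.    -0.285] F [-0.6  0.4 -1.9] w 14.0 t 25.675 q7 -0.27
-> [ 574.8 -120.   294.5] -16.3
   [0.0002, -0.0003, 0.0001] -0.03
```

View pics/z8.png

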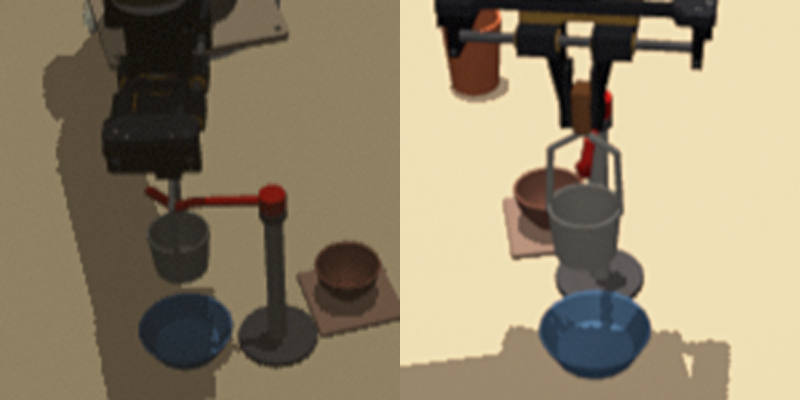

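View pics/w8.png

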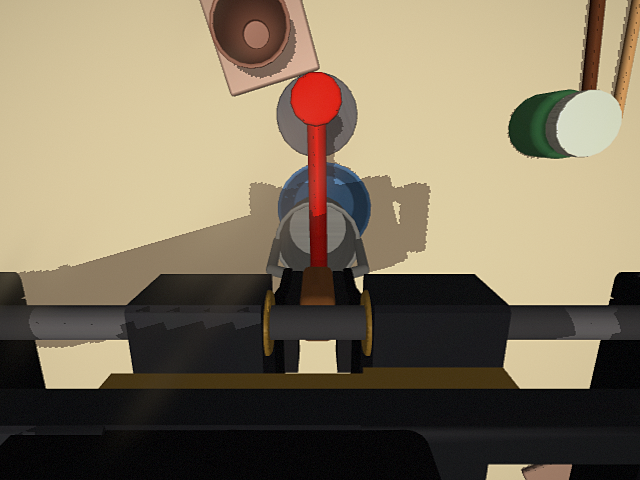

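Request:
carry_out(
  deltas=[
    [1,0,0.004,0,0,0,0],
    [1,0,0.005,0,0,0,0],
    [1,0,0.005,0,0,0,0],
    [1,0,0.005,0,0,0,0],
    [1,0,0.004,0,0,0,0],
    [1,0,0.002,0,0,0,0],
    [1,0,0,0,0,0,0],
  ],
)

```text
clock: 26.55
position: [574.8, -119.5, 269.4]
ee_rot: [-1.571, -0.0, -0.284]
force: [-0.2, 0.6, -0.5]
width: 13.7
```

Request:
carry_out(
  deltas=[
    [1,0,0.001,0,0,0,0],
    [1,0,0.001,0,0,0,0],
    [1,0,0,0,0,0,0],
  ],
)

```text
clock: 26.92
position: [574.9, -119.6, 267.7]
ee_rot: [-1.571, -0.001, -0.284]
force: [-0.6, 1.4, 2.9]
width: 14.0
```

```bash
python3 -c "
from h import *
W=snap('wrist','w9.png');B=snap('side','d9.png');A=snap('scene','s9.png');plan([(574.8,-120.,294.5,-16.3,1)])
a=cv2.imread('pics/s9.png')[150:300,200:350];b=cv2.imread('pics/d9.png')[190:400,220:400]
cv2.imwrite('pics/z9.png',np.hstack([cv2.resize(a,(400,400),interpolation=2),cv2.resize(b,(400,467),interpolation=2)[:400]]))"
```

```text
pos [ 574.9 -119.6  267.6] rot [-1.5707e+00 -8.0000e-04 -2.8450e-01] F [0.2 2.  2.9] w 13.6 t 27.075 q7 -0.27
-> [ 574.8 -120.   294.5] -16.3
   [0.0, -0.0269, -0.0004] 0.0
```

View pics/z9.png

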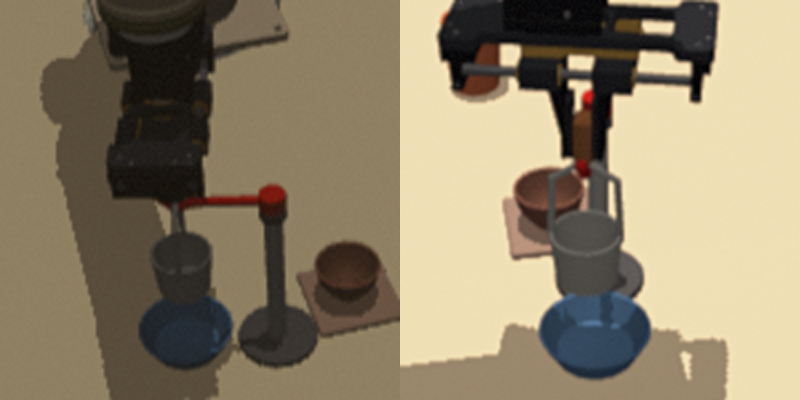

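Request:
carry_out(
  deltas=[
    [1,0,-0.003,0,0,0,0],
    [1,0,-0.001,0.003,0,0,0],
    [1,0,0.003,0.0005,0,0,0],
    [1,0,0.001,0,0,0,0],
    [1,0,0,0,0,0,0],
  ],
)

```text
clock: 27.7
position: [575.8, -116.5, 267.5]
ee_rot: [-1.571, -0.001, -0.285]
force: [0.7, -1.2, 1.8]
width: 13.9
```

Request:
carry_out(
  deltas=[
    [1,0,0.001,0,0,0,0],
    [1,0,0,0,0,0,0],
  ],
)

```text
clock: 27.95
position: [575.8, -116.6, 266.7]
ee_rot: [-1.571, -0.001, -0.285]
force: [0.3, -0.2, 5.7]
width: 13.8
```

Request:
carry_out(
  deltas=[
    [1,0,-0.002,0,0,0,0],
    [1,0,0,-0.0018,0,0,0],
    [1,0,0,0,0,0,0],
  ],
)

```text
clock: 28.32
position: [575.0, -118.0, 267.9]
ee_rot: [-1.571, 0.001, -0.284]
force: [1.2, 1.1, -0.3]
width: 13.5
```

Request:
carry_out(
  deltas=[
    [1,0,0.001,0,0,0,0],
    [1,0,0,0,0,0,0],
  ],
)

```text
clock: 28.58
position: [575.1, -118.0, 267.3]
ee_rot: [-1.571, 0.0, -0.284]
force: [-0.6, 1.0, 0.5]
width: 13.9
```

Request:
carry_out(
  deltas=[
    [1,0,0,0,0,0,0],
    [0.66,0,0,0,0,0,0],
    [0.62,0,0,0,0,0,0],
    [0.58,0,0,0,0,0,0],
    [0.5,0,0,0,0,0,0],
    [0.4,0,0,0,0,0,0],
    [0.3,0,0,0,0,0,0],
    [0.2,0,0,0,0,0,0],
  ],
  squeeze=5,
)

```text
clock: 29.58
position: [575.1, -118.1, 267.2]
ee_rot: [-1.571, -0.0, -0.285]
force: [-0.7, 0.1, -0.6]
width: 32.5
```

```bash
cat > v.py <<'E'
import sys
from h import *
n=sys.argv[1]
W=snap('wrist','w%s.png'%n);B=snap('side','d%s.png'%n);A=snap('scene','s%s.png'%n);plan([])
a=cv2.imread('pics/s%s.png'%n)[150:300,200:350];b=cv2.imread('pics/d%s.png'%n)[190:400,220:400]
cv2.imwrite('pics/z%s.png'%n,np.hstack([cv2.resize(a,(400,400),interpolation=2),cv2.resize(b,(400,467),interpolation=2)[:400]]))
E
python3 v.py 10
```

```text
pos [ 575.1 -118.1  267.2] rot [-1.5709 -0.     -0.2846] F [ 0.   0.1 -0.1] w 34.0 t 29.725 q7 -0.28
```

View pics/z10.png

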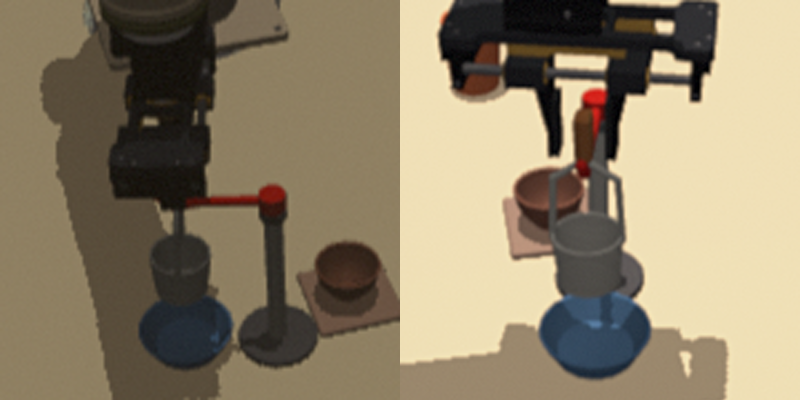

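View pics/w10.png

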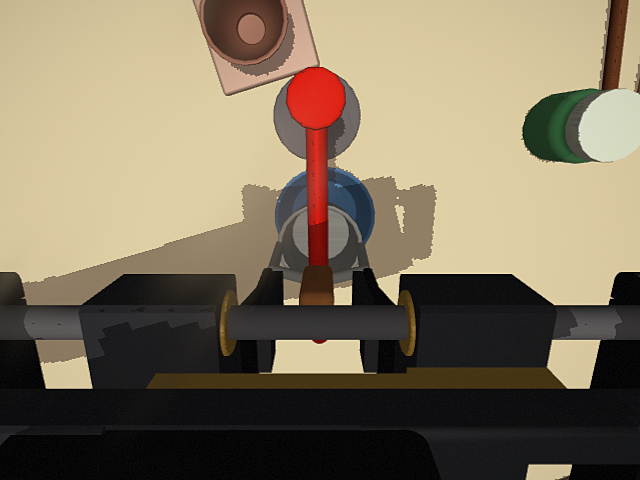

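Request:
carry_out(
  deltas=[
    [0,0,0,0,0,0,0],
    [-0.3,0,0,0,0,0,0],
    [-0.5,0,0,0,0,0,0],
    [-0.5,0,0,0,0,0,0],
    [-0.5,0,-0.008,0,0,0,0],
    [-0.5,0,-0.016,0,0,0,0],
    [-0.5,0,-0.02,0,0,0,0],
    [-0.5,0,-0.02,0,0,0,0],
    [-0.5,0,-0.02,0,0,0,0],
    [-0.5,0,-0.02,0,0,0,0],
    [-0.5,0,-0.02,0,0,0,0],
    [-0.5,-0.03,-0.01,-0.02,0,0,0],
    [-0.5,-0.03,0,-0.03,0,0,0],
    [-0.5,-0.03,0,-0.03,0,0,0],
    [-0.5,-0.02,0,-0.03,0,0,0],
    [-0.5,-0.02,0,-0.02,0,0,0],
    [-0.5,0,0,0,0,0,0],
  ],
)

```text
clock: 31.85
position: [412.7, -207.5, 402.8]
ee_rot: [-1.572, -0.002, -0.288]
force: [0.3, 0.1, 0.2]
width: 64.9
```

```bash
python3 v.py 11
```

```text
pos [ 414.5 -205.7  401.9] rot [-1.5709e+00 -1.0000e-03 -2.8350e-01] F [ 0.6 -0.1  0.7] w 65.2 t 32.0 q7 0.1
```

View pics/z11.png

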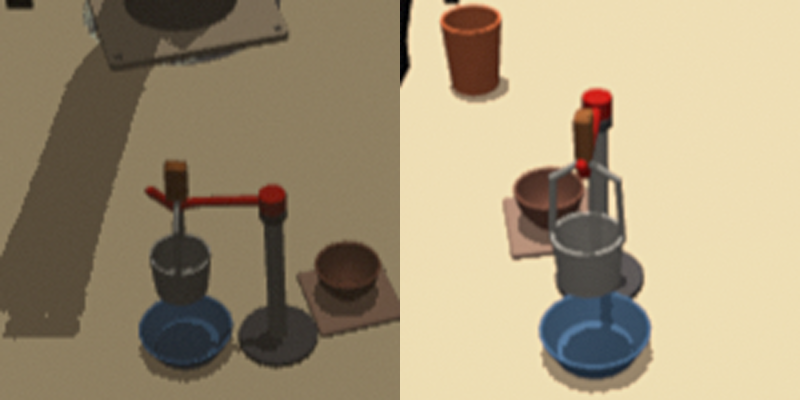

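Request:
carry_out(
  deltas=[
    [-0.5,0,0,0,0,0,0],
    [-0.5,0,0,0,0,0,0],
    [-0.5,0,0,0,0,0,0],
    [-0.5,0,0,0,0,0,0],
    [-0.5,0,0,0,0,0,0],
    [-0.5,0,0,0,0,0,0],
    [-0.5,0,0,0,0,0,0],
    [-0.5,0,0,0,0,0,0],
    [-0.5,0,0,0,0,0,0],
    [-0.5,0,0,0,0,0,0],
    [-0.5,0,0,0,0,0,0],
    [-0.5,0,0,0,0,0,0],
  ],
)

```text
clock: 33.5
position: [413.9, -206.4, 401.3]
ee_rot: [-1.571, -0.0, -0.285]
force: [-0.7, 0.2, -0.3]
width: 64.9
```

```bash
python3 v.py 12;python3 -c "
from h import *
for n in 'sd': 
  a=cv2.imread('pics/%s11.png'%n).astype(int);b=cv2.imread('pics/%s12.png'%n).astype(int); d=abs(a-b).sum(2)>60; print(n,d.sum(), np.argwhere(d)[:3])
S={'scene':snap('scene'),'side':snap('side')}
for k in ('dipper_mid','bowl_mid','tumbler_mid','jar_mid','hook_end'):
  for n in S:
    for q in finder.place_of(n,k)[:1]: print(k,n,np.round(q['at'],1),round(q['conf'],2))
"
```

```text
pos [ 413.9 -206.4  401.3] rot [-1.5708e+00 -1.0000e-04 -2.8460e-01] F [0.4 0.6 0.7] w 65.1 t 33.65 q7 0.1
s 77 [[ 17 178]
 [ 50 213]
 [ 51 213]]
d 1441 [[ 13 204]
 [ 13 205]
 [ 14 204]]
dipper_mid scene [264.8 234.8] 0.6
dipper_mid side [305.1 281.1] 0.9
bowl_mid scene [329.9 250.8] 0.96
bowl_mid side [286.9 281.6] 0.59
tumbler_mid scene [416.9 218.5] 0.61
tumbler_mid side [253.5 213.9] 0.74
jar_mid scene [297.  335.2] 0.83
jar_mid side [423.4 311.5] 0.96
hook_end scene [257.1 220. ] 0.57
```

View pics/z12.png

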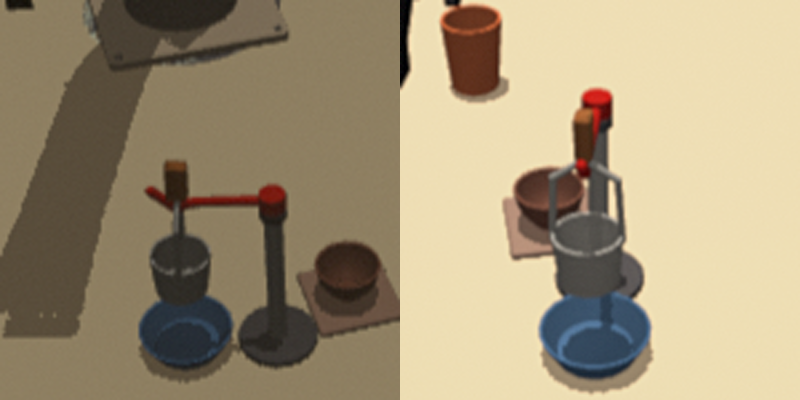

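```bash
python3 -c "
from h import *
for n in 'sd':
  a=cv2.imread('pics/%s11.png'%n).astype(int);b=cv2.imread('pics/%s12.png'%n).astype(int); d=abs(a-b).sum(2)>60; print(n,d[200:380,240:350].sum())
  c=cv2.imread('pics/%s3.png'%n).astype(int)
hand_in(); print('done')"
```

```text
s 5
d 0
the job is handed in; nothing more can be done
done
```

The glaze dipper is hanging by its bail on the red hook's seat over the blue basin, and the job is handed in at about 34 s of the 72 s allowed.

- **Hook:** I swung the hook from about -161° to its stop near the basin, which I felt at about -106° to -107°. I leaned it there at about 12.5 N for roughly half a second. The highest reading was about 13.5 N in total, under the 20 N limit.
- **Hanging the dipper:** I gripped the dipper by its wooden block, passed the bail over the hook's end and lowered it. The first touch was slightly off the seat, and a second try overshot inward, so I re-centred it by about 2 mm. The load on the hook peaked at about 8 N before I let go.
- **Last checks:** The gripper is open and well clear, with only noise in the force reading. Two pictures about 1.6 s apart show the dipper upright and still: 5 changed pixels in the scene view and 0 in the side view. The scene camera found the hook's end where I left it at the stop; the side camera did not find it in the last check.
- **Other objects:** The network's positions for the bowl, tumbler and jar were within a few pixels of the first look, so I take them as unmoved.

Two measurements disagreed slightly. Before the hanging, the estimates of the hook's direction and seat differed by about 1° and 1 mm. The bail also met the seat about 2 mm higher than calculated.

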